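Set up the cutter and the grinding wheel on their posts

ROBOT

A 7-joint arm with a two-finger parallel gripper is mounted at the origin on the work surface. World frame = base frame: x ahead of the robot, y to its left, z up, the work surface at z = 0. Lengths are in m, angles in degrees, forces in N, time in s.
With the tool pointing down it reaches from about 0.425 to 0.875 m from the base axis. Payload 4.7 kg.
Tool frame: the origin (TCP) lies midway between the tips of the shut fingers; the grasp point (between the pads) lies 19 mm behind it; z points along the fingers, y is the line along which they close (so a half turn about z gives the same grasp; the last joint's range is limited). The gripper opens to 87 mm and grips with 3 to 60 N. Pads are 19 mm wide; open, the fingers measure 117 mm over their backs; the gripper's body (75 mm by 190 mm) begins 51 mm behind the grasp point.
Start: joints at [69.907, 18.392, -4.016, 83.108, 1.295, 78.541, -3.26], TCP at [0.232, -0.607, 0.191] pointing down, gripper open.
Joint ranges: [-163.93, 163.93], [-17.29, 119.83], [-79.2, 71.16], [3.27, 140.29], [-89.18, 269.18], [5.43, 117.66], [-154.24, 154.24]. Speed limits (degrees/s): [147.25, 147.25, 180, 180, 180, 180, 180].

INTERFACE

Orientations are given as [roll, pitch, yaw] about the fixed x, y, z axes, in that order (R = Rz(yaw) Ry(pitch) Rx(roll)).
In Python, from cell import env gives the robot as it stands. The module is installed in compiled form; this text tells all that it offers.
- The arm moves only by the tool step_arm, never from a script. Its argument "rows" is a list of rows, each an object with "angular": the turn, a rotation vector about the tool's x, y, z in units of pi rad (1.0 is pi rad), a list of three; "slide": the shift along the tool's x, y, z in units of 500 mm (1.0 is 500 mm), a list of three; "jaw": the opening, from 0 (shut) to 1 (fully open). A call has 1 to 10 rows; each row shifts and turns the commanded pose from where the row before left it, along the tool's axes as they then stand; what a row does not reach is not made up. A row lasts 1/8 s, in which the tool goes at most 62.5 mm and 10.7 degrees, less where a joint would pass 70% of its speed; a pose out of reach is approached as far as the arm can. A call with a number of a shift or a turn outside -1 to 1 is refused whole. A call with a gripper value outside its range is refused whole. The fingers move at their own pace and stop on an object; "newtons" is the grip in N (left out, the last holds). Time passes only in rows, so rows that do not move let the fingers close. It gives the time, the measured TCP pose, the force, the opening and the grip force at its end, in the units of the state.
- env.get_obs(): the state, without advancing time (a new reading comes with each control period).
- env.read_camera(name): name is "scene" or "top" or "wrist"; returns the picture (480x640x3 uint8, red, green, blue); there is no depth.
- env.camera_info(name): a dict with "fx", "fy", "cx", "cy" (pixels), "R" (3x3) and "t" (3): a world point X has camera coordinates R X + t. Camera axes: x right, y down, z forward; pixel columns grow to the right and rows downward; lengths in m; the calibration is good to about 2 mm. A picture is of the moment at which its call begins: read the wrist's pose just before it. camera_info takes no time and is no camera call; for the wrist camera it gives the pose at the moment of the call.
- env.sign_off(): hands the job in; it is judged then, once.
The state is a dict: "time_s": time; "qpos": joint angles; "joint_velocities": joint speeds; "effort": joint torques, N m; "tool_pos": TCP position; "tool_rot": TCP orientation; "force": force on the tool from outside, world axes, zero at the start; "wrist_torque": the same for the moment, N m; "grip_width": finger opening in m; "grasp_force": force on a finger pad.
Only numpy, scipy, OpenCV 4.12 (cv2) and the standard library are available. Lean on these libraries where they do the work, as an engineer would, in place of code of your own. Each camera call takes 0.05 s, during which the arm holds its last target. There are 200 camera calls.

TASK

Make up the two tool sets on their posts: on the blue stand put the aluminium collar first, then the toothed cutter on it, and close it with the black cap on top; on the red stand put the brass collar first, then the grinding wheel on it. Lower each part all the way down its post instead of letting it drop, so that it lies flat and fully home. Leave the bolt, the steel weight and the pen cup standing where they are, and let go of everything at the end.

Things in the scene. Friction and masses are not known exactly. Their poses are not given: they have to be found in the camera images.
- blue_stand: Blue steel post stand fixed to the bench, with a blue round foot. Origin: centre of the foot's underside, on the bench; z up the post. Foot 84 mm diameter, 10 mm high; on it a steel seat 34 mm diameter, its top 20 mm above the bench, on which the first part rests; post 14 mm diameter up to 56 mm above the bench, then tapering to 6 mm diameter at its tip, 72 mm above the bench
- red_stand: Red steel post stand fixed to the bench, with a red round foot. Origin: centre of the foot's underside, on the bench; z up the post. Foot 84 mm diameter, 10 mm high; on it a steel seat 34 mm diameter, its top 20 mm above the bench, on which the first part rests; post 14 mm diameter up to 56 mm above the bench, then tapering to 6 mm diameter at its tip, 72 mm above the bench
- alu_collar: Bright aluminium collar (plain ring): 50 mm outside diameter, 22 mm bore, 20 mm high, about 90 g. Loose, lying flat on the bench; origin: centre of its underside, z up. It is round, so its yaw does not matter
- cutter: Dark steel cutter with 16 square teeth round its rim: 56 mm diameter over the teeth, 45 mm between them, 22 mm bore, 14 mm high, about 160 g. Loose, lying flat on the bench; origin: centre of its underside, z up. It is round, so its yaw does not matter
- cap: Black knurled cap: 36 mm diameter, 28 mm high, about 60 g, flat closed top; a blind bore in its underside, 22 mm diameter and 21 mm deep. It stands mouth down, as it is to be placed. Loose, standing on the bench; origin: centre of its underside, z up. It is round, so its yaw does not matter
- brass_collar: Yellow brass collar (plain ring): 40 mm outside diameter, 22 mm bore, 20 mm high, about 150 g. Loose, lying flat on the bench; origin: centre of its underside, z up. It is round, so its yaw does not matter
- wheel: Small reddish-brown grinding wheel (plain ring): 58 mm diameter, 22 mm bore, 18 mm high, about 110 g. Loose, lying flat on the bench; origin: centre of its underside, z up. It is round, so its yaw does not matter
- bolt: Bystander: black socket-head bolt standing on its head (head 34 mm diameter, 20 mm high; shank 20 mm diameter; 70 mm tall in all). Origin: centre of its underside. Leave alone
- bob: Bystander: turned steel weight with a slim neck, 48 mm diameter, 78 mm tall. Origin: centre of its underside. Leave alone
- pencup: Bystander: cardboard cup with pens, 60 mm diameter, 75 mm tall, pens up to 110 mm. Origin: centre of its underside. Leave alone
Not all that is in view belongs to the job. What is shaped like the brass_collar but purple is not meant.

How it is judged:
By the outcome, as a careful person would: the job done as asked, in the order asked, and still so for the second after the job is handed in, with the robot touching nothing.
It also fails if it takes over 128 s, if anything falls off the work surface, if the arm or the gripper's body presses on something with over 40 N, if the wrist force passes 120 N, or if a joint passes its speed limit or range.

## Working session

There is one attempt and no reset: what is moved stays moved. The work goes in short steps, Python scripts to look and compute and a tool call to move; the robot and the scene stay as the last step left them, time stands still between calls to the robot, and variables do not carry over. Pictures are saved under pics/ and viewed, at most 14 in all, crops included, and the job is handed in when it is done.

Besides the shell and the picture viewer there is one more tool, called after ">>>" in YAML: its name, and indented under it one key for each argument. step_arm: Moves the arm, as the interface text tells. Shifts and turns lie within -1 to 1; 1 stands for 500 mm of shift or pi rad of turn. Its arguments: {"type":"object","properties":{"rows":{"type":"array"},"newtons":{"type":"number"}},"required":["rows"]}

```bash
mkdir -p pics; ls
python3 - <<'E'
from cell import env
import cv2
print(env.get_obs())
for n in("scene","top"):
    print(n,env.camera_info(n)); cv2.imwrite(f"pics/{n}0.png",env.read_camera(n)[:,:,::-1])
E
```

```text
pics
{'time_s': 0.0, 'qpos': array([69.90812217, 18.43828933, -4.01694469, 83.17538597,  1.29403547,
       78.54164026, -3.25944342]), 'joint_velocities': array([ 0.05811766, -0.04005776, -0.12278963, -0.0125741 ,  0.0552015 ,
        0.15550631, -0.12104968]), 'effort': array([-2.88895499e-04, -4.91295254e+01, -4.04369496e-01, -3.12530100e+01,
       -6.40480220e-02,  4.38670255e-02,  2.12813875e-04]), 'tool_pos': array([ 0.23162369, -0.60666172,  0.18996626]), 'tool_rot': array([-1.79889883e+02,  4.45660699e-03,  2.09033476e+01]), 'force': array([ 0.04473116, -0.22182953,  0.02896419]), 'wrist_torque': array([ 0.04521198,  0.03300012, -0.04397168]), 'grasp_force': 0.0, 'grip_width': 0.08687847255907205}
scene {'fx': 558.6500804705222, 'fy': 558.6500804705222, 'cx': 330.03662315889864, 'cy': 235.7712023437498, 'R': array([[-0.79990605,  0.60002275, -0.01109122],
       [ 0.39554442,  0.51323146, -0.76166796],
       [-0.45132573, -0.61364988, -0.6478726 ]]), 't': array([ 0.41292886, -0.17136985,  1.53217551])}
top {'fx': 559.5342068697081, 'fy': 559.5342068697081, 'cx': 308.5417805315595, 'cy': 235.4141771736072, 'R': array([[-4.63455441e-03, -9.99989152e-01, -4.66484426e-04],
       [-9.96830566e-01,  4.65696304e-03, -7.94174783e-02],
       [ 7.94187892e-02,  9.69413098e-05, -9.96841335e-01]]), 't': array([-0.00766224,  0.54437057,  1.18297513])}
```

View pics/top0.png

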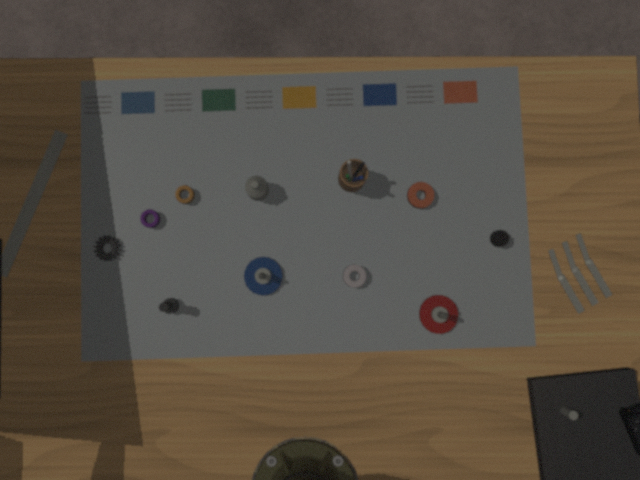

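View pics/scene0.png

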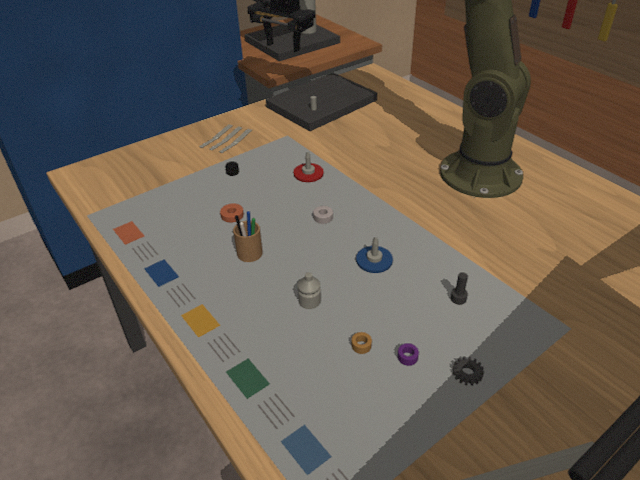

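Top view: cutter (107,248), purple ring (150,218), brass ring (186,195), wheel (421,195), cap (500,238), aluminium ring (355,275), blue stand (263,276), red stand (438,314), bolt (172,305), weight (257,188), cup (353,175). There are two candidates for the brass collar: (186,195) is yellow and fits, while (150,218) is purple and is the decoy. I'll confirm this in an enlarged mosaic.

```bash
cat > h.py <<'E'
import numpy as np, cv2
from cell import env
def p2w(n,u,v,z,ci=None):
    c=ci or env.camera_info(n); R=np.array(c["R"]);t=np.array(c["t"])
    o=-R.T@t; d=R.T@np.array([(u-c["cx"])/c["fx"],(v-c["cy"])/c["fy"],1])
    return o+d*(z-o[2])/d[2]
def w2p(n,X,ci=None):
    c=ci or env.camera_info(n); p=np.array(c["R"])@np.array(X)+c["t"]
    return np.array([c["fx"]*p[0]/p[2]+c["cx"],c["fy"]*p[1]/p[2]+c["cy"]])
E
python3 - <<'E'
from h import *
im=np.mean([env.read_camera("top").astype(float) for _ in range(6)],0).clip(0,255).astype(np.uint8)[:,:,::-1].copy()
cv2.imwrite("pics/topavg.png",im)
pts=dict(cutter=(107,248),purple=(150,218),brass=(186,195),wheel=(421,195),cap=(500,238),alu=(355,275),blue=(263,276),red=(438,314),bolt=(172,305),bob=(257,188),cup=(353,175))
z=dict(cutter=.014,purple=.02,brass=.02,wheel=.018,cap=.028,alu=.02)
T=[]
for k,(u,v) in pts.items():
    print(k,p2w("top",u,v,z.get(k,.01)).round(3))
    t=cv2.resize(im[v-20:v+20,u-20:u+20],(200,200),interpolation=cv2.INTER_CUBIC)
    t=cv2.convertScaleAbs(t,alpha=1.6)
    for i in range(0,200,25): cv2.line(t,(i,0),(i,4),(0,255,0));cv2.line(t,(0,i),(4,i),(0,255,0))
    cv2.putText(t,k,(8,18),0,.45,(0,0,255),1); T.append(t)
T.append(T[0]*0)
cv2.imwrite("pics/mosaic.png",np.vstack([np.hstack(T[i:i+4]) for i in(0,4,8)]))
E
```

```text
cutter [0.52  0.426 0.014]
purple [0.584 0.332 0.02 ]
brass [0.634 0.255 0.02 ]
wheel [ 0.632 -0.255  0.018]
cap [ 0.536 -0.42   0.028]
alu [ 0.459 -0.109  0.02 ]
blue [0.458 0.089 0.01 ]
red [ 0.375 -0.288  0.01 ]
bolt [0.396 0.284 0.01 ]
bob [0.65  0.102 0.01 ]
cup [ 0.678 -0.108  0.01 ]
```

View pics/mosaic.png

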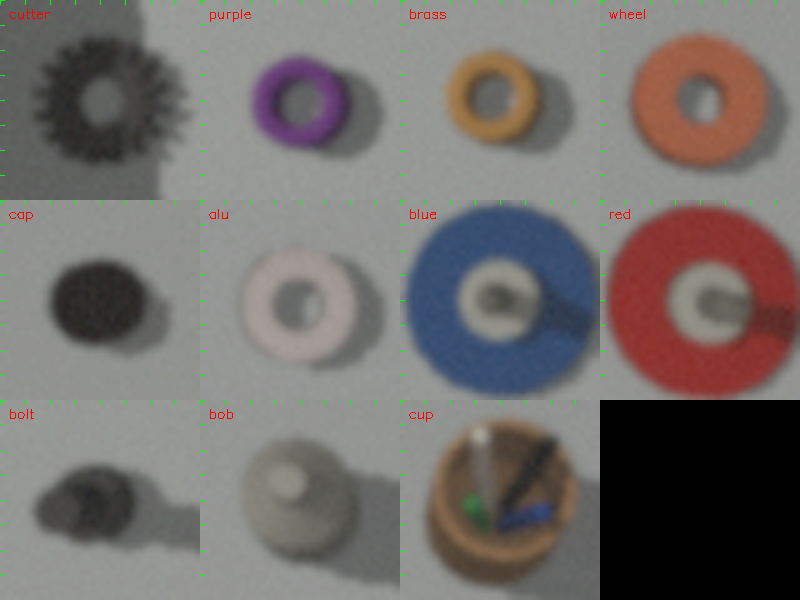

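The mosaic confirms that "brass" (186,195) is yellow and "purple" (150,218) is the decoy. Tile readings give the silhouette centres; next I convert these to world positions, with a colour-mask check on the stands.

Run:
```python
from h import *
c=dict(cutter=(107,248,104,100,.007),brass=(186,195,93,97,.01),wheel=(421,195,99.5,101.5,.009),cap=(500,238,98,103,.014),alu=(355,275,99.5,105,.01),blue=(263,276,101,101,.008),red=(438,314,103.5,101.5,.008))
for k,(u,v,a,b,z) in c.items():
    U=u-20+(a+.5)/5-.5;V=v-20+(b+.5)/5-.5
    print(k,round(U,1),round(V,1),p2w("top",U,V,z)[:2].round(4))
im=cv2.imread("pics/topavg.png").astype(int)
for k,m in dict(blue=im[:,:,0]-im[:,:,2]>30,red=im[:,:,2]-im[:,:,0]>60).items():
    n,l,s,ce=cv2.connectedComponentsWithStats(m.astype(np.uint8))
    for s_ in s[1:]:
        if 500<s_[4]<1800: 
            U,V=s_[0]+(s_[2]-1)/2,s_[1]+(s_[3]-1)/2; print(k,s_,U,V,p2w("top",U,V,.008)[:2].round(4))
```

```text
cutter 107.4 247.6 [0.5209 0.4276]
brass 184.2 194.0 [0.6374 0.2613]
wheel 420.5 194.9 [ 0.6331 -0.2556]
cap 499.2 238.2 [ 0.537 -0.423]
alu 354.5 275.6 [ 0.4577 -0.1091]
blue 262.8 275.8 [0.4582 0.0892]
red 438.3 313.9 [ 0.3746 -0.2888]
blue [364  85  32  20 571] 379.5 94.5 [ 0.8588 -0.1693]
blue [245 258  36  36 651] 262.5 275.5 [0.4588 0.0899]
red [284  87  31  20 589] 299.0 96.5 [0.8551 0.0096]
```

>>> step_arm:
  rows:
    - {"angular":[0,0,-0.055],"slide":[0,0,0],"jaw":1}
    - {"angular":[0,0,-0.055],"slide":[0,0,0],"jaw":1}
    - {"angular":[0,0,-0.055],"slide":[0,0,0],"jaw":1}
    - {"angular":[0,0,-0.055],"slide":[0,0,0],"jaw":1}
    - {"angular":[0,0,-0.055],"slide":[0,0,0],"jaw":1}
    - {"angular":[0,0,-0.055],"slide":[0,0,0],"jaw":1}
    - {"angular":[0,0,-0.054],"slide":[0,0,0],"jaw":1}
    - {"angular":[0,0,0],"slide":[0.1,0,0],"jaw":1}
    - {"angular":[0,0,0],"slide":[0.1,0.05,0],"jaw":1}
    - {"angular":[0,0,0],"slide":[0,0,0],"jaw":1}

```text
time_s: 1.65
tool_pos: [0.2604, -0.5033, 0.1917]
tool_rot: [179.9, -0.0, 90.4]
force: [0.3, -0.2, -0.3]
grip_width: 0.087
grasp_force: 0.0
```

>>> step_arm:
  rows:
    - {"angular":[0,0,0.002],"slide":[0.1,0.05,0],"jaw":1}
    - {"angular":[0,0,0],"slide":[0.1,0.05,0],"jaw":1}
    - {"angular":[0,0,0],"slide":[0.1,0.05,0],"jaw":1}
    - {"angular":[0,0,0],"slide":[0.1,0.05,0],"jaw":1}
    - {"angular":[0,0,0],"slide":[0.1,0.05,0],"jaw":1}
    - {"angular":[0,0,0],"slide":[0.1,0.05,0],"jaw":1}
    - {"angular":[0,0,0],"slide":[0.1,0.05,0],"jaw":1}
    - {"angular":[0,0,0],"slide":[0.088,0.045,0],"jaw":1}
    - {"angular":[0,0,0],"slide":[0,0,0.02],"jaw":1}
    - {"angular":[0,0,0],"slide":[0,0,0],"jaw":1}

```text
time_s: 2.9
tool_pos: [0.4556, -0.1153, 0.1803]
tool_rot: [-179.9, 0.0, 89.6]
force: [-0.7, -0.5, 0.2]
grip_width: 0.0868
grasp_force: 0.0
```

Run:
```python
from h import *
o=env.get_obs(); print(o["tool_pos"],o["tool_rot"])
c=env.camera_info("wrist");print(-np.array(c["R"]).T@c["t"],np.array(c["R"]).round(3),c["fx"])
print(w2p("wrist",[.4577,-.1091,.02]),w2p("wrist",o["tool_pos"]))
cv2.imwrite("pics/w0.png",env.read_camera("wrist")[:,:,::-1])
```

```text
[ 0.4555848  -0.11528896  0.18034342] [-1.79907593e+02  4.75199547e-03  8.96256827e+01]
[ 0.45675515 -0.03844143  0.3726136 ] [[ 1.    -0.008 -0.002]
 [-0.007 -0.959  0.282]
 [-0.005 -0.282 -0.959]] 331.44765527819123
[324.75550593 215.80590557] [322.41332398 276.47137745]
```

View pics/w0.png

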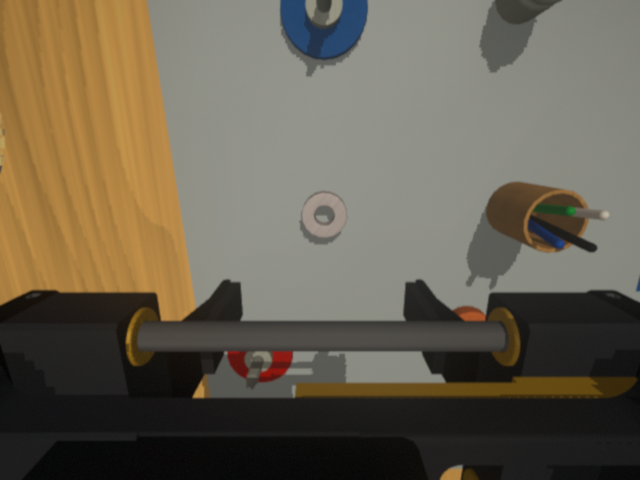

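The wrist view shows the aluminium bore at (323,215), which is within 1 mm of the prediction. The blue foot is at (324,13). I'll descend and grip.

>>> step_arm:
  rows:
    - {"angular":[0,0,-0.002],"slide":[0.0146,0.002,0.06],"jaw":1}
    - {"angular":[0,0,0],"slide":[0,0,0.1],"jaw":1}
    - {"angular":[0,0,0],"slide":[0,0,0.1],"jaw":1}
    - {"angular":[0,0,0],"slide":[0,0,0.06],"jaw":1}
    - {"angular":[0,0,0],"slide":[0,0,0],"jaw":1}
    - {"angular":[0,0,0],"slide":[0,0,0],"jaw":1}

```text
time_s: 3.7
tool_pos: [0.4583, -0.1082, 0.0223]
tool_rot: [179.9, 0.0, 89.9]
force: [0.6, -0.0, -0.1]
grip_width: 0.0868
grasp_force: 0.0
```

>>> step_arm:
  rows:
    - {"angular":[0,0,0],"slide":[0,0,0.02],"jaw":1}
    - {"angular":[0,0,0],"slide":[0,0,0.016],"jaw":1}
    - {"angular":[0,0,0],"slide":[0,0,0],"jaw":0.4}
    - {"angular":[0,0,0],"slide":[0,0,0],"jaw":0.4}
    - {"angular":[0,0,0],"slide":[0,0,0],"jaw":0.4}
    - {"angular":[0,0,0],"slide":[0,0,0],"jaw":0.4}
    - {"angular":[0,0,0],"slide":[0,0,0],"jaw":0.4}
    - {"angular":[0,0,0],"slide":[0,0,0],"jaw":0.4}
  newtons: 25

```text
time_s: 4.7
tool_pos: [0.4574, -0.107, 0.0031]
tool_rot: [180.0, 0.0, 90.0]
force: [1.0, 0.4, 0.1]
grip_width: 0.0384
grasp_force: 0.0
```

Run:
```python
from h import *
o=env.get_obs(); print(o["tool_pos"],o["grip_width"],o["grasp_force"])
a=env.read_camera("wrist")[:,:,::-1]
b=env.read_camera("scene")[140:300,200:440,::-1]
b=cv2.resize(b,(720,480),interpolation=cv2.INTER_CUBIC)
cv2.imwrite("pics/w1.png",a);cv2.imwrite("pics/s1.png",b)
```

```text
[ 0.45740931 -0.10700473  0.00307999] 0.03839593982025202 0.0
```

View pics/s1.png

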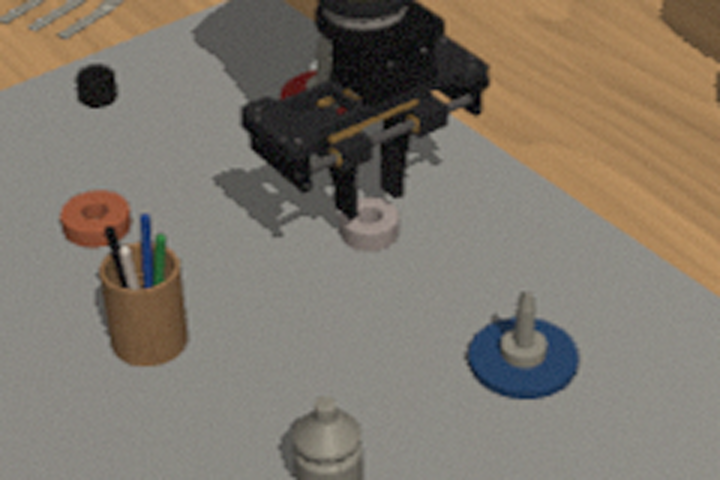

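View pics/w1.png

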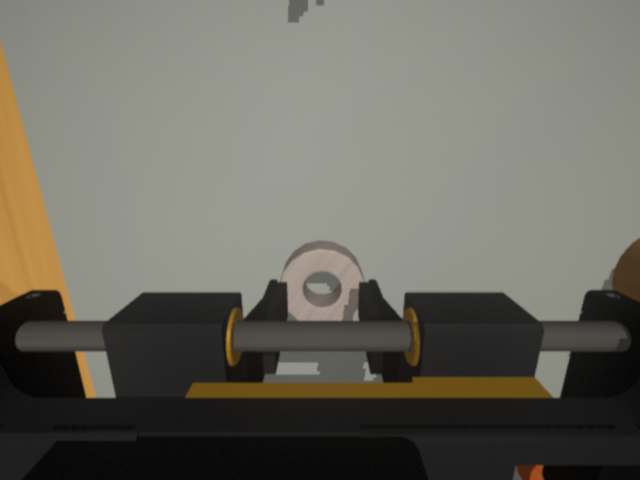

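The collar is standing flat, with its bore at (322,289) in the wrist view, ahead of the fingers. Checking this against the measured pose.

Run:
```python
from h import *
o=env.get_obs(); print(o["tool_pos"],o["qpos"].round(1))
print(p2w("wrist",322,289,.02),p2w("scene",200+371/3,140+217/3,.02))
for s in (-1,1):
  for z in (.003,.022,.04): print(w2p("wrist",[.4574+s*.02,-.107,z]), w2p("scene",[.4574+s*.02,-.107,z]))
```

```text
[ 0.4573713  -0.10701536  0.0030415 ] [ 48.9  10.9 -41.4 118.5   8.9  53.6   2.7]
[ 0.45713211 -0.10792301  0.02      ] [ 0.45875285 -0.10237291  0.02      ]
[290.34994238 276.46826266] [329.56294993 213.57692426]
[287.19499277 288.95870661] [329.47381472 207.54750814]
[283.58450659 303.25261959] [329.38789815 201.73581185]
[354.65383648 276.43457948] [316.60810208 219.68963258]
[357.73589948 288.92480781] [316.4012302  213.63565402]
[361.26313847 303.21913613] [316.20178288 207.79895103]
```

Wrist and scene agree that the collar hasn't moved, so the fingers closed above it, and the tips sit higher than I assumed. I'll open and probe downward, watching the force.

>>> step_arm:
  rows:
    - {"angular":[0,0,0],"slide":[0,0,0],"jaw":1}
    - {"angular":[0,0,0],"slide":[0,0,0],"jaw":1}
    - {"angular":[0,0,0],"slide":[0,0,0],"jaw":1}
    - {"angular":[0,0,0],"slide":[0,0,0],"jaw":1}
    - {"angular":[0,0,0],"slide":[0,0,0],"jaw":1}
    - {"angular":[0,0,0],"slide":[0,0,0],"jaw":1}
    - {"angular":[0,0,0],"slide":[0,0,0.01],"jaw":1}

```text
time_s: 5.68
tool_pos: [0.4578, -0.1072, -0.0019]
tool_rot: [180.0, 0.0, 90.0]
force: [0.2, -0.7, 0.1]
grip_width: 0.0859
grasp_force: 0.0
```

Run:
```python
from h import *
o=env.get_obs(); print(o["tool_pos"],o["force"],o["grip_width"])
a=env.read_camera("wrist")[:,:,::-1]
b=env.read_camera("scene")[165:235,270:390,::-1]
cv2.imwrite("pics/m2.png",np.vstack([cv2.resize(b,(480,280),interpolation=cv2.INTER_CUBIC),a[160:440,80:560]]))
```

```text
[ 0.45776066 -0.10715633 -0.00185589] [ 0.15552221 -0.71218851  0.10690592] 0.08594962922024955
```

View pics/m2.png

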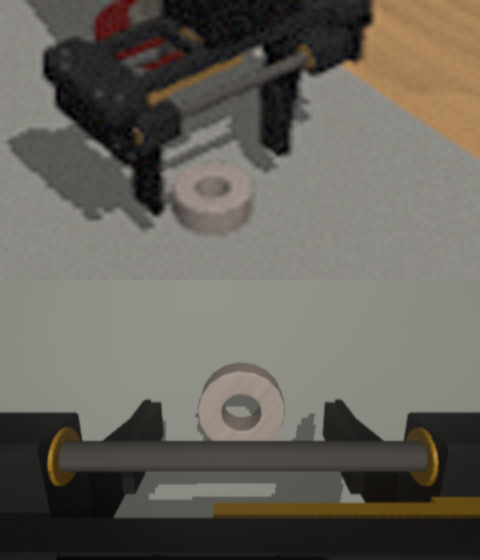

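Run:
```python
from h import *
for y in(-.117,-.107,-.097):
  for z in(-.002,.01,.02): print(y,z,*[w2p("scene",[.4578+s*.051,y,z]).round(1) for s in(1,-1)])
print(p2w("wrist",80+241,160+410-280,.02), p2w("scene",270+213/4,165+188/4,.02))
```

```text
-0.117 -0.002 [303.9 224.1] [336.9 208.7]
-0.117 0.01 [303.7 220.3] [336.8 204.9]
-0.117 0.02 [303.6 217.1] [336.8 201.7]
-0.107 -0.002 [306.3 226.2] [339.3 210.6]
-0.107 0.01 [306.1 222.4] [339.2 206.8]
-0.107 0.02 [305.9 219.2] [339.2 203.6]
-0.097 -0.002 [308.6 228.2] [341.7 212.5]
-0.097 0.01 [308.5 224.4] [341.7 208.7]
-0.097 0.02 [308.3 221.2] [341.7 205.5]
[ 0.45606054 -0.10590247  0.02      ] [ 0.45877462 -0.10407397  0.02      ]
```

Fingertips sit about 20–25 mm above the reported TCP height. I'll lower in small steps, watching the force.

>>> step_arm:
  rows:
    - {"angular":[0,0,0],"slide":[0,0,0.012],"jaw":1}
    - {"angular":[0,0,0],"slide":[0,0,0.008],"jaw":1}
    - {"angular":[0,0,0],"slide":[0,0,0],"jaw":1}

```text
time_s: 6.15
tool_pos: [0.457, -0.1068, -0.0124]
tool_rot: [-179.9, -0.0, 90.0]
force: [0.9, 1.1, 0.4]
grip_width: 0.0869
grasp_force: 0.0
```

>>> step_arm:
  rows:
    - {"angular":[0,0,0],"slide":[0,0,0.006],"jaw":1}
    - {"angular":[0,0,0],"slide":[0,0,0],"jaw":1}

```text
time_s: 6.4
tool_pos: [0.4573, -0.1069, -0.0151]
tool_rot: [-180.0, -0.0, 90.0]
force: [0.5, -0.1, -0.3]
grip_width: 0.0869
grasp_force: 0.0
```

>>> step_arm:
  rows:
    - {"angular":[0,0,0],"slide":[0,0,0.006],"jaw":1}
    - {"angular":[0,0,0],"slide":[0,0,0],"jaw":1}

```text
time_s: 6.65
tool_pos: [0.4572, -0.107, -0.0182]
tool_rot: [-180.0, -0.0, 90.0]
force: [-0.7, -0.2, -0.7]
grip_width: 0.087
grasp_force: 0.0
```

>>> step_arm:
  rows:
    - {"angular":[0,0,0],"slide":[0,0,0],"jaw":0.4}
    - {"angular":[0,0,0],"slide":[0,0,0],"jaw":0.4}
    - {"angular":[0,0,0],"slide":[0,0,0],"jaw":0.4}
    - {"angular":[0,0,0],"slide":[0,0,0],"jaw":0.4}
    - {"angular":[0,0,0],"slide":[0,0,0],"jaw":0.4}
    - {"angular":[0,0,0],"slide":[0,0,0],"jaw":0.4}
  newtons: 25

```text
time_s: 7.4
tool_pos: [0.4574, -0.107, -0.0179]
tool_rot: [180.0, 0.0, 90.0]
force: [0.3, -0.0, -1.0]
grip_width: 0.0489
grasp_force: 25.0
```

Gripped (25 N, 49 mm). I'll lift and carry it to above the blue post.

>>> step_arm:
  rows:
    - {"angular":[0,0,0],"slide":[0,0,-0.06],"jaw":0.4}
    - {"angular":[0,0,0],"slide":[0,0,-0.1],"jaw":0.4}
    - {"angular":[0,0,0],"slide":[0,0,-0.06],"jaw":0.4}
    - {"angular":[0,0,0],"slide":[0.1,0,0],"jaw":0.4}
    - {"angular":[0,0,0],"slide":[0.1,0,0],"jaw":0.4}
    - {"angular":[0,0,0],"slide":[0.1,0,0],"jaw":0.4}
    - {"angular":[0,0,0],"slide":[0.085,0.002,0],"jaw":0.4}
    - {"angular":[0,0,0],"slide":[0,0,0],"jaw":0.4}
    - {"angular":[0,0,0],"slide":[0,0,0],"jaw":0.4}

```text
time_s: 8.52
tool_pos: [0.4581, 0.0848, 0.0918]
tool_rot: [-180.0, 0.0, 90.0]
force: [0.6, -0.4, -0.8]
grip_width: 0.0492
grasp_force: 25.0
```

Run:
```python
from h import *
o=env.get_obs(); print(o["tool_pos"],o["tool_rot"],o["grip_width"])
a=env.read_camera("wrist")[:,:,::-1]
b=env.read_camera("scene")[200:280,310:450,::-1]
for z in(.01,.02,.072): print(w2p("wrist",[.4587,.0895,z]),w2p("scene",[.4587,.0895,z]))
cv2.imwrite("pics/m3.png",np.vstack([cv2.resize(b,(490,280),interpolation=cv2.INTER_CUBIC),a[130:410,75:565]]))
```

```text
[0.4581135  0.08478998 0.09178815] [-1.79969853e+02  4.25166646e-02  9.00199550e+01] 0.04920358831679981
[323.12386826 234.69001316] [374.06683263 257.15963913]
[323.12617222 237.74965139] [374.24443805 253.88549906]
[323.14134034 257.89277626] [375.19830474 236.3010526 ]
```

View pics/m3.png

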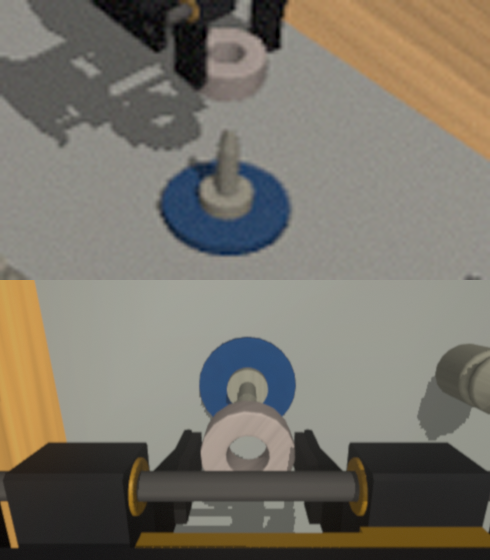

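Run:
```python
from h import *
for z in(.12,.13): print(p2w("wrist",323,298,z))
for z in(.12,.13): print(p2w("scene",310+234/3.5,200+50/3.5,z))
for z in(.10,.11): print(p2w("top",263,276,.02),w2p("scene",[.4581,.0848,z]))
```

```text
[0.4585938  0.08278421 0.12      ]
[0.45860894 0.08754954 0.13      ]
[0.44646502 0.07758094 0.12      ]
[0.45507795 0.08699325 0.13      ]
[0.45764377 0.08782971 0.02      ] [374.53302678 225.2251026 ]
[0.45764377 0.08782971 0.02      ] [374.72129331 221.62863549]
```

Seat centre is at (323,238) in the wrist view, exactly as predicted. The collar is about 2 mm short in y, so I'll correct that and lower.

>>> step_arm:
  rows:
    - {"angular":[0,0,0],"slide":[0.005,0.001,0.03],"jaw":0.4}
    - {"angular":[0,0,0],"slide":[0,0,0.03],"jaw":0.4}
    - {"angular":[0,0,0],"slide":[0,0,0.02],"jaw":0.4}
    - {"angular":[0,0,0],"slide":[0,0,0.02],"jaw":0.4}
    - {"angular":[0,0,0],"slide":[0,0,0.02],"jaw":0.4}
    - {"angular":[0,0,0],"slide":[0,0,0],"jaw":0.4}

```text
time_s: 9.38
tool_pos: [0.4581, 0.088, 0.0312]
tool_rot: [-179.9, -0.0, 90.0]
force: [-0.4, 0.2, -1.0]
grip_width: 0.0491
grasp_force: 25.0
```

>>> step_arm:
  rows:
    - {"angular":[0,0,0],"slide":[0,0,0.02],"jaw":0.4}
    - {"angular":[0,0,0],"slide":[0,0,0.02],"jaw":0.4}
    - {"angular":[0,0,0],"slide":[0,0,0],"jaw":0.4}

```text
time_s: 9.75
tool_pos: [0.4579, 0.0879, 0.0111]
tool_rot: [-179.9, -0.0, 90.0]
force: [-0.5, -0.4, -0.7]
grip_width: 0.0489
grasp_force: 25.0
```

Free on the post; about 9 mm to go.

>>> step_arm:
  rows:
    - {"angular":[0,0,0],"slide":[0,0,0.008],"jaw":0.4}
    - {"angular":[0,0,0],"slide":[0,0,0.006],"jaw":0.4}
    - {"angular":[0,0,0],"slide":[0,0,0],"jaw":0.4}

```text
time_s: 10.12
tool_pos: [0.4587, 0.088, 0.0049]
tool_rot: [-180.0, 0.0, 90.0]
force: [-1.4, 0.2, -1.1]
grip_width: 0.049
grasp_force: 25.0
```

>>> step_arm:
  rows:
    - {"angular":[0,0,0],"slide":[0,0,0.002],"jaw":0.4}
    - {"angular":[0,0,0],"slide":[0,0,0],"jaw":0.4}

```text
time_s: 10.38
tool_pos: [0.4589, 0.088, 0.0041]
tool_rot: [180.0, 0.0, 90.0]
force: [0.2, 0.6, -0.5]
grip_width: 0.049
grasp_force: 25.0
```

>>> step_arm:
  rows:
    - {"angular":[0,0,0],"slide":[0,0,0.002],"jaw":0.4}
    - {"angular":[0,0,0],"slide":[0,0,0],"jaw":0.4}

```text
time_s: 10.62
tool_pos: [0.4588, 0.088, 0.003]
tool_rot: [-180.0, 0.0, 90.0]
force: [-0.3, -1.1, -0.8]
grip_width: 0.0487
grasp_force: 25.0
```

>>> step_arm:
  rows:
    - {"angular":[0,0,0],"slide":[0,0,0.002],"jaw":0.4}
    - {"angular":[0,0,0],"slide":[0,0,0],"jaw":0.4}

```text
time_s: 10.88
tool_pos: [0.4589, 0.088, 0.0021]
tool_rot: [180.0, 0.0, 90.0]
force: [0.1, -0.1, -0.2]
grip_width: 0.049
grasp_force: 25.0
```

>>> step_arm:
  rows:
    - {"angular":[0,0,0],"slide":[0,0,0.002],"jaw":0.4}
    - {"angular":[0,0,0],"slide":[0,0,0],"jaw":0.4}

```text
time_s: 11.12
tool_pos: [0.4589, 0.088, 0.0019]
tool_rot: [-180.0, 0.1, 90.0]
force: [-3.0, -0.8, 9.8]
grip_width: 0.0491
grasp_force: 25.0
```

Seated: 9.8 N at exactly the expected height. I'll release, lift, and head for the cutter at (0.521, 0.4276).

>>> step_arm:
  rows:
    - {"angular":[0,0,0],"slide":[0,0,0],"jaw":1}
    - {"angular":[0,0,0],"slide":[0,0,0],"jaw":1}
    - {"angular":[0,0,0],"slide":[0,0,0],"jaw":1}
    - {"angular":[0,0,0],"slide":[0,0,0],"jaw":1}
    - {"angular":[0,0,0],"slide":[0,0,-0.08],"jaw":1}
    - {"angular":[0,0,0],"slide":[0,0,-0.12],"jaw":1}
    - {"angular":[0,0,0],"slide":[0,0,-0.05],"jaw":1}
    - {"angular":[0,0,0],"slide":[0.11,0.03,0],"jaw":1}
    - {"angular":[0,0,0],"slide":[0.11,0.03,0],"jaw":1}
    - {"angular":[0,0,0],"slide":[0.11,0.03,0],"jaw":1}

```text
time_s: 12.38
tool_pos: [0.5048, 0.254, 0.1261]
tool_rot: [179.9, 0.0, 89.9]
force: [1.0, -1.1, 1.4]
grip_width: 0.0872
grasp_force: 0.0
```

>>> step_arm:
  rows:
    - {"angular":[0,0,0],"slide":[0.11,0.03,0],"jaw":1}
    - {"angular":[0,0,0],"slide":[0.11,0.01,0],"jaw":1}
    - {"angular":[0,0,0],"slide":[0.1,0,0],"jaw":1}
    - {"angular":[0,0,0],"slide":[0.03,0,0],"jaw":1}
    - {"angular":[0,0,0],"slide":[0,0,0],"jaw":1}
    - {"angular":[0,0,0],"slide":[0,0,0],"jaw":1}

```text
time_s: 13.12
tool_pos: [0.5249, 0.4257, 0.1258]
tool_rot: [180.0, 0.1, 89.9]
force: [-0.1, -0.9, 0.3]
grip_width: 0.0869
grasp_force: 0.0
```

Run:
```python
from h import *
o=env.get_obs(); print(o["tool_pos"],o["tool_rot"],o["qpos"].round(0))
print(w2p("wrist",[.521,.4276,.014]),w2p("wrist",[.4587,.0895,.04]))
a=env.read_camera("wrist")[:,:,::-1]
cv2.imwrite("pics/w4.png",a[100:400,100:540])
```

```text
[0.52487215 0.4257292  0.12581218] [1.79966759e+02 1.09580506e-01 8.98796090e+01] [ -3.  34. -55.  82.  28.  78. -60.]
[318.47426615 230.24448563] [266.41321078 519.46395771]
```

View pics/w4.png

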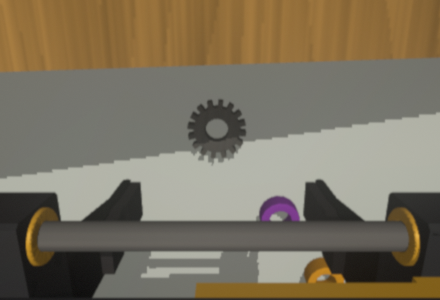

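The cutter bore is at crop (217,129), i.e. wrist (317,229), within 1.5 mm of the top-view estimate. The purple decoy at (279,210) is clear of the fingers. I'll descend and grip.

>>> step_arm:
  rows:
    - {"angular":[0,0,0],"slide":[0.003,-0.01,0.08],"jaw":1}
    - {"angular":[0,0,0],"slide":[0,0,0.1],"jaw":1}
    - {"angular":[0,0,0],"slide":[0,0,0.06],"jaw":1}
    - {"angular":[0,0,0],"slide":[0,0,0.03],"jaw":1}
    - {"angular":[0,0,0],"slide":[0,0,0],"jaw":1}
    - {"angular":[0,0,0],"slide":[0,0,0],"jaw":1}

```text
time_s: 13.92
tool_pos: [0.5197, 0.4301, -0.0072]
tool_rot: [179.9, -0.1, 90.0]
force: [-0.1, 0.1, 0.0]
grip_width: 0.0871
grasp_force: 0.0
```

>>> step_arm:
  rows:
    - {"angular":[0,0,0],"slide":[-0.006,0,0.01],"jaw":1}
    - {"angular":[0,0,0],"slide":[0,0,0.012],"jaw":1}
    - {"angular":[0,0,0],"slide":[0,0,0],"jaw":1}
    - {"angular":[0,0,0],"slide":[0,0,0],"jaw":0.4}
    - {"angular":[0,0,0],"slide":[0,0,0],"jaw":0.4}
    - {"angular":[0,0,0],"slide":[0,0,0],"jaw":0.4}
    - {"angular":[0,0,0],"slide":[0,0,0],"jaw":0.4}
    - {"angular":[0,0,0],"slide":[0,0,0],"jaw":0.4}
    - {"angular":[0,0,0],"slide":[0,0,0],"jaw":0.4}
  newtons: 25

```text
time_s: 15.05
tool_pos: [0.5188, 0.4266, -0.0199]
tool_rot: [180.0, -0.0, 90.0]
force: [1.1, -0.1, -0.5]
grip_width: 0.0529
grasp_force: 25.0
```

>>> step_arm:
  rows:
    - {"angular":[0,0,0],"slide":[0,0,-0.05],"jaw":0.4}
    - {"angular":[0,0,0],"slide":[0,0,-0.1],"jaw":0.4}
    - {"angular":[0,0,0],"slide":[0,0,-0.1],"jaw":0.4}
    - {"angular":[0,0,0],"slide":[-0.1,-0.02,0],"jaw":0.4}
    - {"angular":[0,0,0],"slide":[-0.1,-0.02,0],"jaw":0.4}
    - {"angular":[0,0,0],"slide":[-0.1,-0.02,0],"jaw":0.4}
    - {"angular":[0,0,0],"slide":[-0.1,-0.02,0],"jaw":0.4}
    - {"angular":[0,0,0],"slide":[-0.1,-0.02,0],"jaw":0.4}
    - {"angular":[0,0,0],"slide":[-0.1,-0.02,0],"jaw":0.4}
    - {"angular":[0,0,0],"slide":[-0.07,0,0],"jaw":0.4}

```text
time_s: 16.3
tool_pos: [0.4581, 0.0893, 0.1058]
tool_rot: [180.0, 0.2, 90.0]
force: [1.3, -0.1, -0.8]
grip_width: 0.053
grasp_force: 25.0
```

>>> step_arm:
  rows:
    - {"angular":[0,0,0],"slide":[0,0,0],"jaw":0.4}
    - {"angular":[0,0,0],"slide":[0,0,0],"jaw":0.4}

```text
time_s: 16.55
tool_pos: [0.4591, 0.0927, 0.1059]
tool_rot: [179.9, 0.0, 90.1]
force: [0.1, 0.6, -1.8]
grip_width: 0.053
grasp_force: 25.0
```

Run:
```python
from h import *
o=env.get_obs(); print(o["tool_pos"],o["tool_rot"],o["grip_width"])
b=o["tool_pos"][2]+.0199
print(b,[w2p("wrist",[o["tool_pos"][0],o["tool_pos"][1]+d,b+.014]) for d in(0,.002)])
print(w2p("wrist",[.4587,.0895,.04]))
a=env.read_camera("wrist")[:,:,::-1]
cv2.imwrite("pics/w5.png",a[100:400,100:540])
```

```text
[0.45905411 0.09267364 0.1058844 ] [1.79925031e+02 1.73606306e-02 9.00837986e+01] 0.05298596857905123
0.12578439964522617 [array([322.48647268, 300.62823709]), array([322.48705183, 297.13404072])]
[322.0316817  249.96849289]
```

View pics/w5.png

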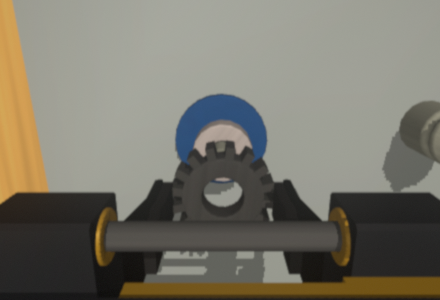

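The held cutter's bore is at about (322,295), which puts it roughly 6 mm too far in +y. The blue foot and collar are seen just behind it. I'll correct and lower.

>>> step_arm:
  rows:
    - {"angular":[0,0,0],"slide":[-0.011,0,0],"jaw":0.4}
    - {"angular":[0,0,0],"slide":[0,0,0.03],"jaw":0.4}
    - {"angular":[0,0,0],"slide":[0,0,0.03],"jaw":0.4}
    - {"angular":[0,0,0],"slide":[0,0,0.02],"jaw":0.4}
    - {"angular":[0,0,0],"slide":[0,0,0.02],"jaw":0.4}
    - {"angular":[0,0,0],"slide":[0,0,0.02],"jaw":0.4}
    - {"angular":[0,0,0],"slide":[0,0,0],"jaw":0.4}

```text
time_s: 17.48
tool_pos: [0.4581, 0.0861, 0.0442]
tool_rot: [-179.9, -0.0, 90.0]
force: [0.5, -0.2, -1.6]
grip_width: 0.0534
grasp_force: 25.0
```

>>> step_arm:
  rows:
    - {"angular":[0,0,0],"slide":[0,0,0.016],"jaw":0.4}
    - {"angular":[0,0,0],"slide":[0,0,0.014],"jaw":0.4}
    - {"angular":[0,0,0],"slide":[0,0,0],"jaw":0.4}
    - {"angular":[0,0,0],"slide":[0,0,0],"jaw":0.4}

```text
time_s: 17.98
tool_pos: [0.4589, 0.0861, 0.0301]
tool_rot: [180.0, 0.0, 90.0]
force: [-0.2, -0.2, -1.9]
grip_width: 0.0527
grasp_force: 25.0
```

>>> step_arm:
  rows:
    - {"angular":[0,0,0],"slide":[0,0,0.01],"jaw":0.4}
    - {"angular":[0,0,0],"slide":[0,0,0.008],"jaw":0.4}
    - {"angular":[0,0,0],"slide":[0,0,0],"jaw":0.4}
    - {"angular":[0,0,0],"slide":[0,0,0],"jaw":0.4}

```text
time_s: 18.48
tool_pos: [0.4588, 0.0861, 0.021]
tool_rot: [-180.0, -0.0, 90.0]
force: [0.2, -0.7, -1.4]
grip_width: 0.0529
grasp_force: 25.0
```

>>> step_arm:
  rows:
    - {"angular":[0,0,0],"slide":[0,0,0.002],"jaw":0.4}
    - {"angular":[0,0,0],"slide":[0,0,0],"jaw":0.4}

```text
time_s: 18.73
tool_pos: [0.4588, 0.086, 0.02]
tool_rot: [-180.0, 0.0, 90.0]
force: [0.5, 0.8, -1.0]
grip_width: 0.0529
grasp_force: 25.0
```

>>> step_arm:
  rows:
    - {"angular":[0,0,0],"slide":[0,0,0.002],"jaw":0.4}
    - {"angular":[0,0,0],"slide":[0,0,0],"jaw":0.4}

```text
time_s: 18.98
tool_pos: [0.4589, 0.086, 0.0198]
tool_rot: [-180.0, 0.0, 90.0]
force: [-3.1, -0.2, 6.9]
grip_width: 0.0532
grasp_force: 25.0
```

>>> step_arm:
  rows:
    - {"angular":[0,0,0],"slide":[0,0,0.001],"jaw":0.4}
    - {"angular":[0,0,0],"slide":[0,0,0],"jaw":0.4}

```text
time_s: 19.23
tool_pos: [0.459, 0.086, 0.0197]
tool_rot: [-180.0, 0.1, 90.0]
force: [-5.3, -1.6, 11.8]
grip_width: 0.0532
grasp_force: 25.0
```

Seated. I'll release, lift and go to the cap.

>>> step_arm:
  rows:
    - {"angular":[0,0,0],"slide":[0,0,0],"jaw":1}
    - {"angular":[0,0,0],"slide":[0,0,0],"jaw":1}
    - {"angular":[0,0,0],"slide":[0,0,0],"jaw":1}
    - {"angular":[0,0,0],"slide":[0,0,0],"jaw":1}
    - {"angular":[0,0,0],"slide":[0,0,-0.08],"jaw":1}
    - {"angular":[0,0,0],"slide":[0,0,-0.12],"jaw":1}
    - {"angular":[0,0,0],"slide":[0,0,-0.03],"jaw":1}
    - {"angular":[0,0,0],"slide":[-0.11,0.017,0],"jaw":1}
    - {"angular":[0,0,0],"slide":[-0.11,0.017,0],"jaw":1}
    - {"angular":[0,0,0],"slide":[-0.11,0.017,0],"jaw":1}

```text
time_s: 20.48
tool_pos: [0.4841, -0.0808, 0.133]
tool_rot: [-180.0, 0.1, 90.0]
force: [1.9, 0.8, 0.0]
grip_width: 0.087
grasp_force: 0.0
```

>>> step_arm:
  rows:
    - {"angular":[0,0,0],"slide":[-0.11,0.017,0],"jaw":1}
    - {"angular":[0,0,0],"slide":[-0.11,0.017,0],"jaw":1}
    - {"angular":[0,0,0],"slide":[-0.11,0.017,0],"jaw":1}
    - {"angular":[0,0,0],"slide":[-0.11,0.017,0],"jaw":1}
    - {"angular":[0,0,0],"slide":[-0.11,0.017,0],"jaw":1}
    - {"angular":[0,0,0],"slide":[-0.11,0.017,0],"jaw":1}
    - {"angular":[0,0,0],"slide":[-0.03,0,0],"jaw":1}
    - {"angular":[0,0,0],"slide":[0,0,0],"jaw":1}
    - {"angular":[0,0,0],"slide":[0,0,0],"jaw":1}

```text
time_s: 21.6
tool_pos: [0.5362, -0.4212, 0.1334]
tool_rot: [-180.0, -0.1, 90.2]
force: [0.0, 0.2, -0.5]
grip_width: 0.0871
grasp_force: 0.0
```

Run:
```python
from h import *
o=env.get_obs(); print(o["tool_pos"],o["tool_rot"],o["qpos"].round(0))
print(w2p("wrist",[.537,-.423,.028]))
a=env.read_camera("wrist")[:,:,::-1]
b=env.read_camera("scene")[200:280,310:450,::-1]
cv2.imwrite("pics/m6.png",np.vstack([cv2.resize(b,(490,280),interpolation=cv2.INTER_CUBIC),a[130:430,75:565]]))
```

```text
[ 0.53616307 -0.42121903  0.13341694] [-1.79989029e+02 -7.39366327e-02  9.01906054e+01] [ 66.  30. -42.  81.  20.  77.  23.]
[323.5356302  236.10767969]
```

View pics/m6.png

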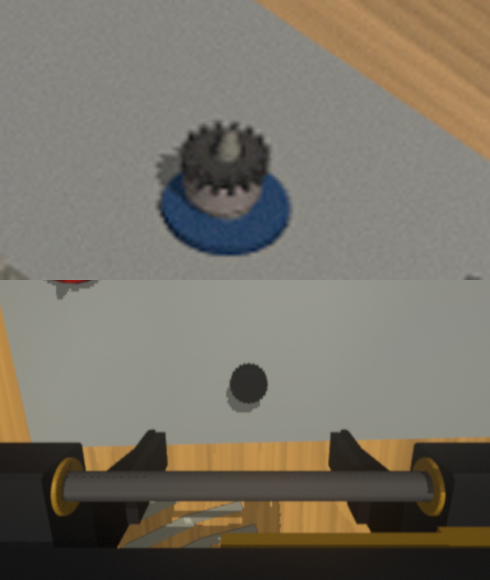

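Cutter and collar lie flat on the blue stand. The cap is at wrist (323,233), consistent with (0.537, -0.423).

>>> step_arm:
  rows:
    - {"angular":[0,0,0],"slide":[-0.008,0.002,0.05],"jaw":1}
    - {"angular":[0,0,0],"slide":[0,0,0.1],"jaw":1}
    - {"angular":[0,0,0],"slide":[0,0,0.08],"jaw":1}
    - {"angular":[0,0,0],"slide":[0,0,0.04],"jaw":1}
    - {"angular":[0,0,0],"slide":[0,0,0],"jaw":1}
    - {"angular":[0,0,0],"slide":[0,0,0],"jaw":1}

```text
time_s: 22.45
tool_pos: [0.538, -0.4284, 0.0007]
tool_rot: [179.9, 0.1, 90.0]
force: [-0.1, -1.5, 0.1]
grip_width: 0.0869
grasp_force: 0.0
```

>>> step_arm:
  rows:
    - {"angular":[0,0,0],"slide":[0.006,-0.002,0.02],"jaw":1}
    - {"angular":[0,0,0],"slide":[0,0,0.016],"jaw":1}
    - {"angular":[0,0,0],"slide":[0,0,0],"jaw":1}
    - {"angular":[0,0,0],"slide":[0,0,0],"jaw":0.2}
    - {"angular":[0,0,0],"slide":[0,0,0],"jaw":0.2}
    - {"angular":[0,0,0],"slide":[0,0,0],"jaw":0.2}
    - {"angular":[0,0,0],"slide":[0,0,0],"jaw":0.2}
    - {"angular":[0,0,0],"slide":[0,0,0],"jaw":0.2}
    - {"angular":[0,0,0],"slide":[0,0,0],"jaw":0.2}
    - {"angular":[0,0,0],"slide":[0,0,0],"jaw":0.2}
  newtons: 25

```text
time_s: 23.7
tool_pos: [0.5356, -0.4249, -0.0194]
tool_rot: [180.0, 0.0, 90.0]
force: [-0.3, -0.1, -0.8]
grip_width: 0.0329
grasp_force: 25.0
```

>>> step_arm:
  rows:
    - {"angular":[0,0,0],"slide":[0,0,0],"jaw":0.2}
    - {"angular":[0,0,0],"slide":[0,0,0],"jaw":0.2}

```text
time_s: 23.95
tool_pos: [0.5356, -0.425, -0.0194]
tool_rot: [180.0, 0.0, 90.0]
force: [0.1, -0.1, -0.1]
grip_width: 0.0328
grasp_force: 25.0
```

>>> step_arm:
  rows:
    - {"angular":[0,0,0],"slide":[0,0,-0.05],"jaw":0.2}
    - {"angular":[0,0,0],"slide":[0,0,-0.12],"jaw":0.2}
    - {"angular":[0,0,0],"slide":[0,0,-0.11],"jaw":0.2}
    - {"angular":[0,0,0],"slide":[0.1,-0.016,0],"jaw":0.2}
    - {"angular":[0,0,0],"slide":[0.1,-0.016,0],"jaw":0.2}
    - {"angular":[0,0,0],"slide":[0.1,-0.016,0],"jaw":0.2}
    - {"angular":[0,0,0],"slide":[0.1,-0.016,0],"jaw":0.2}
    - {"angular":[0,0,0],"slide":[0.1,-0.016,0],"jaw":0.2}
    - {"angular":[0,0,0],"slide":[0.1,-0.016,0],"jaw":0.2}
    - {"angular":[0,0,0],"slide":[0.1,-0.016,0],"jaw":0.2}

```text
time_s: 25.2
tool_pos: [0.4788, -0.0733, 0.1205]
tool_rot: [-180.0, 0.0, 90.0]
force: [0.1, 0.7, -0.5]
grip_width: 0.0331
grasp_force: 25.0
```

>>> step_arm:
  rows:
    - {"angular":[0,0,0],"slide":[0.1,-0.016,0],"jaw":0.2}
    - {"angular":[0,0,0],"slide":[0.1,-0.016,0],"jaw":0.2}
    - {"angular":[0,0,0],"slide":[0.1,-0.01,0],"jaw":0.2}
    - {"angular":[0,0,0],"slide":[0,0,0],"jaw":0.2}
    - {"angular":[0,0,0],"slide":[0,0,0],"jaw":0.2}
    - {"angular":[0,0,0],"slide":[0,0,0],"jaw":0.2}

```text
time_s: 25.95
tool_pos: [0.4584, 0.0735, 0.1204]
tool_rot: [-180.0, 0.0, 89.9]
force: [-0.5, -0.3, -1.0]
grip_width: 0.0326
grasp_force: 25.0
```

Run:
```python
from h import *
o=env.get_obs(); p=o["tool_pos"];print(p,o["tool_rot"],o["grip_width"])
b=p[2]+.0194
for d in(0,.0025):
  c=np.array([p[0],p[1]+d,b+.028])
  print(*[w2p("wrist",c+np.array(e)).round(1)-[75,130] for e in([0,0,0],[.018,0,0],[0,.018,0],[0,-.018,0])])
print(w2p("wrist",[.4587,.0895,.072])-[75,130],w2p("wrist",[.4587,.0895,.01])-[75,130])
a=env.read_camera("wrist")[:,:,::-1]
cv2.imwrite("pics/w7.png",a[130:430,75:565])
```

```text
[0.45841749 0.07352113 0.12038744] [-1.79980994e+02  2.14480202e-02  8.98837839e+01] 0.032564492495411976
[247.3 182.9] [284.5 182.9] [247.2 148.4] [247.5 215.4]
[247.3 178.3] [284.6 178.2] [247.2 143.4] [247.4 211. ]
[247.87812649 102.42399275] [247.90223936  86.01292826]
```

View pics/w7.png

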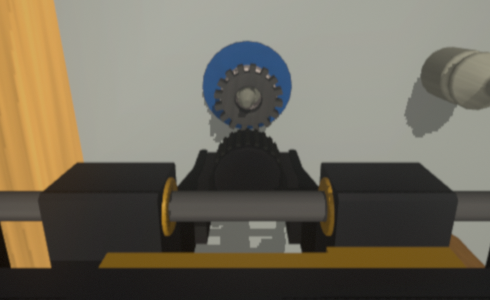

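The cap in hand is at (248,~178) in the crop, with its top's far edge near 141. The post tip is at (248,100), so I need 13 mm in +y. Correct and lower.

>>> step_arm:
  rows:
    - {"angular":[0,0,0],"slide":[0.026,0,0],"jaw":0.2}
    - {"angular":[0,0,0],"slide":[0,0,0.03],"jaw":0.2}
    - {"angular":[0,0,0],"slide":[0,0,0.03],"jaw":0.2}
    - {"angular":[0,0,0],"slide":[0,0,0.03],"jaw":0.2}
    - {"angular":[0,0,0],"slide":[0,0,0.02],"jaw":0.2}
    - {"angular":[0,0,0],"slide":[0,0,0],"jaw":0.2}
    - {"angular":[0,0,0],"slide":[0,0,0],"jaw":0.2}

```text
time_s: 26.88
tool_pos: [0.4587, 0.0882, 0.0658]
tool_rot: [180.0, -0.0, 90.0]
force: [0.4, -0.3, 0.0]
grip_width: 0.0327
grasp_force: 25.0
```

>>> step_arm:
  rows:
    - {"angular":[0,0,0],"slide":[0,0,0.01],"jaw":0.2}
    - {"angular":[0,0,0],"slide":[0,0,0.01],"jaw":0.2}
    - {"angular":[0,0,0],"slide":[0,0,0.01],"jaw":0.2}
    - {"angular":[0,0,0],"slide":[0,0,0],"jaw":0.2}
    - {"angular":[0,0,0],"slide":[0,0,0],"jaw":0.2}

```text
time_s: 27.5
tool_pos: [0.4584, 0.0881, 0.0506]
tool_rot: [180.0, -0.0, 90.0]
force: [-0.0, 0.1, -0.7]
grip_width: 0.0327
grasp_force: 25.0
```

>>> step_arm:
  rows:
    - {"angular":[0,0,0],"slide":[-0.002,0,0.01],"jaw":0.2}
    - {"angular":[0,0,0],"slide":[0,0,0.01],"jaw":0.2}
    - {"angular":[0,0,0],"slide":[0,0,0.008],"jaw":0.2}
    - {"angular":[0,0,0],"slide":[0,0,0],"jaw":0.2}
    - {"angular":[0,0,0],"slide":[0,0,0],"jaw":0.2}

```text
time_s: 28.12
tool_pos: [0.4584, 0.0871, 0.0366]
tool_rot: [180.0, -0.0, 90.0]
force: [-0.3, -0.4, -0.9]
grip_width: 0.0326
grasp_force: 25.0
```

>>> step_arm:
  rows:
    - {"angular":[0,0,0],"slide":[0,0,0.003],"jaw":0.2}
    - {"angular":[0,0,0],"slide":[0,0,0],"jaw":0.2}

```text
time_s: 28.38
tool_pos: [0.4583, 0.087, 0.035]
tool_rot: [-180.0, 0.0, 90.0]
force: [-0.3, -0.2, -1.3]
grip_width: 0.0332
grasp_force: 25.0
```

>>> step_arm:
  rows:
    - {"angular":[0,0,0],"slide":[0,0,0.002],"jaw":0.2}
    - {"angular":[0,0,0],"slide":[0,0,0],"jaw":0.2}

```text
time_s: 28.62
tool_pos: [0.4585, 0.087, 0.0344]
tool_rot: [180.0, 0.0, 90.0]
force: [-1.7, -0.3, 5.0]
grip_width: 0.0323
grasp_force: 25.0
```

Cap home at the expected height with 5 N. I'll release, then go to the brass collar.

>>> step_arm:
  rows:
    - {"angular":[0,0,0],"slide":[0,0,0],"jaw":1}
    - {"angular":[0,0,0],"slide":[0,0,0],"jaw":1}
    - {"angular":[0,0,0],"slide":[0,0,0],"jaw":1}
    - {"angular":[0,0,0],"slide":[0,0,0],"jaw":1}
    - {"angular":[0,0,0],"slide":[0,0,0],"jaw":1}
    - {"angular":[0,0,0],"slide":[0,0,-0.08],"jaw":1}
    - {"angular":[0,0,0],"slide":[0,0,-0.1],"jaw":1}
    - {"angular":[0,0,0],"slide":[0,0,-0.02],"jaw":1}
    - {"angular":[0,0,0],"slide":[0.07,0.07,0],"jaw":1}
    - {"angular":[0,0,0],"slide":[0.07,0.07,0],"jaw":1}

```text
time_s: 29.88
tool_pos: [0.5301, 0.1559, 0.1342]
tool_rot: [179.9, 0.2, 89.8]
force: [0.8, 0.0, 2.2]
grip_width: 0.087
grasp_force: 0.0
```

>>> step_arm:
  rows:
    - {"angular":[0,0,0],"slide":[0.07,0.07,0],"jaw":1}
    - {"angular":[0,0,0],"slide":[0.07,0.07,0],"jaw":1}
    - {"angular":[0,0,0],"slide":[0.065,0.07,0],"jaw":1}
    - {"angular":[0,0,0],"slide":[0,0,0],"jaw":1}
    - {"angular":[0,0,0],"slide":[0,0,0],"jaw":1}
    - {"angular":[0,0,0],"slide":[0,0,0],"jaw":1}

```text
time_s: 30.62
tool_pos: [0.6329, 0.258, 0.1339]
tool_rot: [-180.0, 0.1, 90.0]
force: [-0.2, -0.1, -0.5]
grip_width: 0.0869
grasp_force: 0.0
```

Run:
```python
from h import *
o=env.get_obs(); p=o["tool_pos"];print(p,o["tool_rot"],o["qpos"].round(0))
print(w2p("wrist",[.6374,.2613,.02])-[75,130])
a=env.read_camera("wrist")[:,:,::-1]
b=env.read_camera("scene")[200:280,310:450,::-1]
cv2.imwrite("pics/m8.png",np.vstack([cv2.resize(b,(490,280),interpolation=cv2.INTER_CUBIC),a[130:430,75:565]]))
```

```text
[0.63290818 0.25801472 0.13387477] [-1.79997095e+02  9.27588719e-02  8.99594692e+01] [ 15.  36. -59.  81.  31.  80. -44.]
[252.34802916  98.30306882]
```

View pics/m8.png

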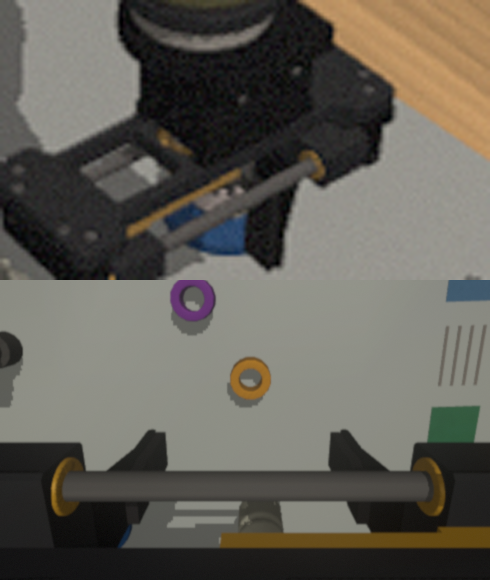

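The brass ring is at crop (250,377), with purple well apart at (192,298). Brass refined to (0.635, 0.2625).

>>> step_arm:
  rows:
    - {"angular":[0,0,0],"slide":[0.002,0.005,0.05],"jaw":1}
    - {"angular":[0,0,0],"slide":[0,0,0.1],"jaw":1}
    - {"angular":[0,0,0],"slide":[0,0,0.08],"jaw":1}
    - {"angular":[0,0,0],"slide":[0,0,0.04],"jaw":1}
    - {"angular":[0,0,0],"slide":[0,0,0],"jaw":1}
    - {"angular":[0,0,0],"slide":[0,0,0],"jaw":1}

```text
time_s: 31.48
tool_pos: [0.6367, 0.2614, 0.0007]
tool_rot: [179.9, -0.1, 90.0]
force: [-0.4, -0.1, 0.2]
grip_width: 0.0873
grasp_force: 0.0
```

>>> step_arm:
  rows:
    - {"angular":[0,0,0],"slide":[-0.002,-0.002,0.02],"jaw":1}
    - {"angular":[0,0,0],"slide":[0,0,0.017],"jaw":1}
    - {"angular":[0,0,0],"slide":[0,0,0],"jaw":1}
    - {"angular":[0,0,0],"slide":[0,0,0],"jaw":0.3}
    - {"angular":[0,0,0],"slide":[0,0,0],"jaw":0.3}
    - {"angular":[0,0,0],"slide":[0,0,0],"jaw":0.3}
    - {"angular":[0,0,0],"slide":[0,0,0],"jaw":0.3}
    - {"angular":[0,0,0],"slide":[0,0,0],"jaw":0.3}
    - {"angular":[0,0,0],"slide":[0,0,0],"jaw":0.3}
    - {"angular":[0,0,0],"slide":[0,0,0],"jaw":0.3}
  newtons: 25

```text
time_s: 32.72
tool_pos: [0.6348, 0.2596, -0.0195]
tool_rot: [180.0, 0.0, 90.0]
force: [0.7, -0.5, -0.3]
grip_width: 0.0387
grasp_force: 25.0
```

>>> step_arm:
  rows:
    - {"angular":[0,0,0],"slide":[0,0,0],"jaw":0.3}

```text
time_s: 32.85
tool_pos: [0.6348, 0.2596, -0.0195]
tool_rot: [180.0, 0.0, 90.0]
force: [0.8, 0.2, -0.5]
grip_width: 0.0387
grasp_force: 25.0
```

>>> step_arm:
  rows:
    - {"angular":[0,0,0],"slide":[0,0,-0.06],"jaw":0.3}
    - {"angular":[0,0,0],"slide":[0,0,-0.12],"jaw":0.3}
    - {"angular":[0,0,0],"slide":[0,0,-0.12],"jaw":0.3}
    - {"angular":[0,0,0],"slide":[-0.1,-0.047,0],"jaw":0.3}
    - {"angular":[0,0,0],"slide":[-0.1,-0.047,0],"jaw":0.3}
    - {"angular":[0,0,0],"slide":[-0.1,-0.047,0],"jaw":0.3}
    - {"angular":[0,0,0],"slide":[-0.1,-0.047,0],"jaw":0.3}
    - {"angular":[0,0,0],"slide":[-0.1,-0.047,0],"jaw":0.3}
    - {"angular":[0,0,0],"slide":[-0.1,-0.047,0],"jaw":0.3}
    - {"angular":[0,0,0],"slide":[-0.1,-0.047,0],"jaw":0.3}

```text
time_s: 34.1
tool_pos: [0.469, -0.0918, 0.13]
tool_rot: [-180.0, 0.0, 90.0]
force: [0.8, -0.1, -1.6]
grip_width: 0.0389
grasp_force: 25.0
```

>>> step_arm:
  rows:
    - {"angular":[0,0,0],"slide":[-0.1,-0.047,0],"jaw":0.3}
    - {"angular":[0,0,0],"slide":[-0.1,-0.047,0],"jaw":0.3}
    - {"angular":[0,0,0],"slide":[-0.1,-0.047,0],"jaw":0.3}
    - {"angular":[0,0,0],"slide":[-0.1,-0.045,0],"jaw":0.3}
    - {"angular":[0,0,0],"slide":[0,0,0],"jaw":0.3}
    - {"angular":[0,0,0],"slide":[0,0,0],"jaw":0.3}
    - {"angular":[0,0,0],"slide":[0,0,0],"jaw":0.3}

```text
time_s: 34.98
tool_pos: [0.3782, -0.2889, 0.1305]
tool_rot: [-180.0, 0.0, 90.2]
force: [-0.2, -0.5, -1.1]
grip_width: 0.0385
grasp_force: 25.0
```

Run:
```python
from h import *
o=env.get_obs(); p=o["tool_pos"];print(p,o["tool_rot"],o["qpos"].round(0),o["grip_width"])
b=p[2]+.0195
for d in(0,.0025): print(w2p("wrist",[p[0],p[1]+d,b+.02])-[75,130])
for z in(.01,.02,.072): print(w2p("wrist",[.3746,-.2888,z])-[75,130])
a=env.read_camera("wrist")[:,:,::-1]
b=env.read_camera("scene")[200:280,310:450,::-1]
cv2.imwrite("pics/m9.png",np.vstack([cv2.resize(b,(490,280),interpolation=cv2.INTER_CUBIC),a[130:430,75:565]]))
```

```text
[ 0.37822187 -0.28891589  0.13047592] [-1.79984196e+02  2.74375711e-03  9.01891071e+01] [ 98.   3. -64. 110.   3.  69.  33.] 0.03847620139040913
[247.36745407 175.47368772]
[247.37649159 170.98208929]
[243.9275789  100.07872093]
[243.80304068 102.61112143]
[243.00852056 118.7671509 ]
```

View pics/m9.png

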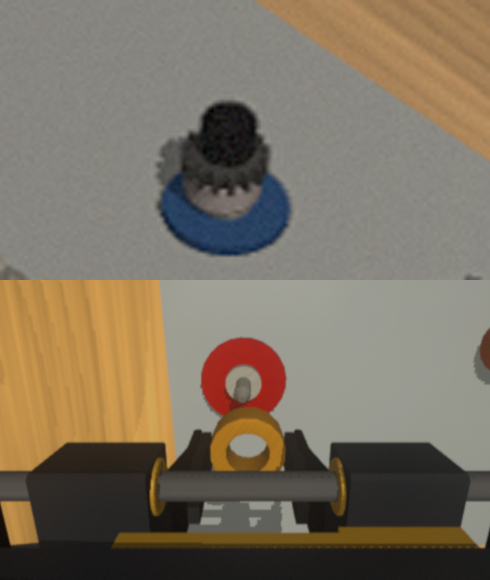

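The blue stack is complete and upright. The red foot centre (243,99) and seat (243,103) match the prediction, and the brass bore is at (249,447). That was my last picture, so from here I work by numbers. Correct −3 mm in y and −4 mm in x, then lower.

>>> step_arm:
  rows:
    - {"angular":[0,0,0.001],"slide":[-0.006,-0.008,0],"jaw":0.3}
    - {"angular":[0,0,0],"slide":[0,0,0.04],"jaw":0.3}
    - {"angular":[0,0,0],"slide":[0,0,0.04],"jaw":0.3}
    - {"angular":[0,0,0],"slide":[0,0,0.04],"jaw":0.3}
    - {"angular":[0,0,0],"slide":[0,0,0.02],"jaw":0.3}
    - {"angular":[0,0,0],"slide":[0,0,0],"jaw":0.3}
    - {"angular":[0,0,0],"slide":[0,0,0],"jaw":0.3}

```text
time_s: 35.95
tool_pos: [0.374, -0.2939, 0.0613]
tool_rot: [180.0, 0.1, 89.8]
force: [0.0, 0.1, -1.6]
grip_width: 0.0385
grasp_force: 25.0
```

>>> step_arm:
  rows:
    - {"angular":[0,0,0],"slide":[0.004,0,0],"jaw":0.3}
    - {"angular":[0,0,0],"slide":[0,0,0.015],"jaw":0.3}
    - {"angular":[0,0,0],"slide":[0,0,0.015],"jaw":0.3}
    - {"angular":[0,0,0],"slide":[0,0,0.015],"jaw":0.3}
    - {"angular":[0,0,0],"slide":[0,0,0],"jaw":0.3}
    - {"angular":[0,0,0],"slide":[0,0,0],"jaw":0.3}

```text
time_s: 36.7
tool_pos: [0.3736, -0.2914, 0.038]
tool_rot: [180.0, -0.0, 89.9]
force: [0.3, -0.6, -1.4]
grip_width: 0.0386
grasp_force: 25.0
```

>>> step_arm:
  rows:
    - {"angular":[0,0,0],"slide":[0,0,0.015],"jaw":0.3}
    - {"angular":[0,0,0],"slide":[0,0,0.015],"jaw":0.3}
    - {"angular":[0,0,0],"slide":[0,0,0],"jaw":0.3}

```text
time_s: 37.08
tool_pos: [0.3729, -0.291, 0.0222]
tool_rot: [-179.9, -0.1, 89.9]
force: [0.7, 0.5, -1.3]
grip_width: 0.0385
grasp_force: 25.0
```

Free on the post. x has drifted about 1 mm, so I'll correct that and continue.

>>> step_arm:
  rows:
    - {"angular":[0,0,0],"slide":[-0.001,0.002,0.015],"jaw":0.3}
    - {"angular":[0,0,0],"slide":[0,0,0.012],"jaw":0.3}
    - {"angular":[0,0,0],"slide":[0,0,0.01],"jaw":0.3}
    - {"angular":[0,0,0],"slide":[0,0,0],"jaw":0.3}
    - {"angular":[0,0,0],"slide":[0,0,0],"jaw":0.3}

```text
time_s: 37.7
tool_pos: [0.3746, -0.292, 0.0046]
tool_rot: [180.0, 0.0, 89.8]
force: [0.1, -0.6, -0.5]
grip_width: 0.0384
grasp_force: 25.0
```

>>> step_arm:
  rows:
    - {"angular":[0,0,0],"slide":[0,0,0.003],"jaw":0.3}
    - {"angular":[0,0,0],"slide":[0,0,0],"jaw":0.3}

```text
time_s: 37.95
tool_pos: [0.3744, -0.2921, 0.0031]
tool_rot: [-180.0, 0.0, 89.8]
force: [-0.8, 0.3, -2.2]
grip_width: 0.0384
grasp_force: 25.0
```

>>> step_arm:
  rows:
    - {"angular":[0,0,0],"slide":[0,0,0.002],"jaw":0.3}
    - {"angular":[0,0,0],"slide":[0,0,0],"jaw":0.3}

```text
time_s: 38.2
tool_pos: [0.3744, -0.292, 0.002]
tool_rot: [-180.0, 0.0, 89.8]
force: [-0.2, -0.3, -2.5]
grip_width: 0.0386
grasp_force: 25.0
```

>>> step_arm:
  rows:
    - {"angular":[0,0,0],"slide":[0,0,0.003],"jaw":0.3}
    - {"angular":[0,0,0],"slide":[0,0,0],"jaw":0.3}

```text
time_s: 38.45
tool_pos: [0.3745, -0.292, 0.0005]
tool_rot: [-180.0, -0.0, 89.8]
force: [0.4, -0.7, -1.9]
grip_width: 0.0384
grasp_force: 25.0
```

>>> step_arm:
  rows:
    - {"angular":[0,0,0],"slide":[0,0,0.0015],"jaw":0.3}
    - {"angular":[0,0,0],"slide":[0,0,0],"jaw":0.3}

```text
time_s: 38.7
tool_pos: [0.3745, -0.292, 0.0004]
tool_rot: [-180.0, 0.0, 89.8]
force: [-2.8, 2.0, 6.0]
grip_width: 0.0386
grasp_force: 25.0
```

Seated. I'll release, lift and move over the wheel.

>>> step_arm:
  rows:
    - {"angular":[0,0,0],"slide":[0,0,0],"jaw":1}
    - {"angular":[0,0,0],"slide":[0,0,0],"jaw":1}
    - {"angular":[0,0,0],"slide":[0,0,0],"jaw":1}
    - {"angular":[0,0,0],"slide":[0,0,0],"jaw":1}
    - {"angular":[0,0,0],"slide":[0,0,0],"jaw":1}
    - {"angular":[0,0,0],"slide":[0,0,-0.06],"jaw":1}
    - {"angular":[0,0,0],"slide":[0,0,-0.1],"jaw":1}
    - {"angular":[0,0,0],"slide":[0,0,-0.1],"jaw":1}
    - {"angular":[0,0,0],"slide":[0.014,0.1,0],"jaw":1}
    - {"angular":[0,0,0],"slide":[0.014,0.1,0],"jaw":1}

```text
time_s: 39.95
tool_pos: [0.4751, -0.2816, 0.1322]
tool_rot: [179.9, 0.4, 89.5]
force: [0.1, -1.1, 1.0]
grip_width: 0.0874
grasp_force: 0.0
```

>>> step_arm:
  rows:
    - {"angular":[0,0,0],"slide":[0.014,0.1,0],"jaw":1}
    - {"angular":[0,0,0],"slide":[0.014,0.1,0],"jaw":1}
    - {"angular":[0,0,0],"slide":[0.012,0.1,0],"jaw":1}
    - {"angular":[0,0,0],"slide":[0,0.015,0],"jaw":1}
    - {"angular":[0,0,0],"slide":[0,0,0],"jaw":1}
    - {"angular":[0,0,0],"slide":[0,0,0],"jaw":1}

```text
time_s: 40.7
tool_pos: [0.6307, -0.26, 0.1299]
tool_rot: [-179.9, 0.1, 89.8]
force: [0.5, -0.3, -0.6]
grip_width: 0.0869
grasp_force: 0.0
```

Run:
```python
from h import *
o=env.get_obs(); p=o["tool_pos"];print(p,o["tool_rot"])
c=env.camera_info("wrist"); q=w2p("wrist",[.6331,-.2556,.018]); print(q)
a=env.read_camera("wrist").astype(int)
m=((a[:,:,0]-a[:,:,2]>40)&(a[:,:,0]-a[:,:,1]>35)).astype(np.uint8)
n,l,s,ce=cv2.connectedComponentsWithStats(m)
for i in range(1,n):
    if s[i][4]>300: print(s[i],ce[i])
i=1+np.argmin([np.hypot(*(ce[i]-q)) for i in range(1,n)])
cs,h=cv2.findContours((l==i).astype(np.uint8),cv2.RETR_CCOMP,cv2.CHAIN_APPROX_NONE)
for k in cs:
    if len(k)>30: e=cv2.fitEllipse(k); print(e, p2w("wrist",*e[0],.018,c))
```

```text
[ 0.63070726 -0.25995211  0.12988206] [-1.79946022e+02  6.54198559e-02  8.97540336e+01]
[325.25690525 227.76628646]
[ 599  101   41  191 3455] [624.37916064 218.22228654]
[ 295  195   60   61 2515] [324.53677932 225.51013917]
[  22  218   90   75 4048] [ 70.30335968 253.41032609]
[522 276  50  17 772] [546.65284974 284.39637306]
((324.532958984375, 225.4757537841797), (59.0675163269043, 59.671878814697266), 13.798377990722656) [ 0.63242678 -0.25338572  0.018     ]
((324.52996826171875, 225.23226928710938), (20.131258010864258, 23.26063346862793), 92.00004577636719) [ 0.63242489 -0.25315122  0.018     ]
```

Ellipse fit on the wheel gives about (0.6325, -0.2555), consistent with the top view. Descend.

>>> step_arm:
  rows:
    - {"angular":[0,0,-0.001],"slide":[0.003,0.004,0.05],"jaw":1}
    - {"angular":[0,0,0],"slide":[0,0,0.1],"jaw":1}
    - {"angular":[0,0,0],"slide":[0,0,0.07],"jaw":1}
    - {"angular":[0,0,0],"slide":[0,0,0.04],"jaw":1}
    - {"angular":[0,0,0],"slide":[0,0,0],"jaw":1}
    - {"angular":[0,0,0],"slide":[0,0,0],"jaw":1}

```text
time_s: 41.5
tool_pos: [0.6351, -0.2577, 0.0017]
tool_rot: [179.9, 0.1, 90.0]
force: [0.5, 0.7, -0.7]
grip_width: 0.0869
grasp_force: 0.0
```

>>> step_arm:
  rows:
    - {"angular":[0,0,0],"slide":[-0.001,-0.005,0.02],"jaw":1}
    - {"angular":[0,0,0],"slide":[0,0,0.02],"jaw":1}
    - {"angular":[0,0,0],"slide":[0,0,0],"jaw":1}
    - {"angular":[0,0,0],"slide":[0,0,0],"jaw":0.4}
    - {"angular":[0,0,0],"slide":[0,0,0],"jaw":0.4}
    - {"angular":[0,0,0],"slide":[0,0,0],"jaw":0.4}
    - {"angular":[0,0,0],"slide":[0,0,0],"jaw":0.4}
    - {"angular":[0,0,0],"slide":[0,0,0],"jaw":0.4}
    - {"angular":[0,0,0],"slide":[0,0,0],"jaw":0.4}
  newtons: 25

```text
time_s: 42.62
tool_pos: [0.6318, -0.2578, -0.02]
tool_rot: [180.0, 0.0, 90.0]
force: [0.6, 0.8, 0.7]
grip_width: 0.0562
grasp_force: 25.0
```

>>> step_arm:
  rows:
    - {"angular":[0,0,0],"slide":[0,0,-0.06],"jaw":0.4}
    - {"angular":[0,0,0],"slide":[0,0,-0.12],"jaw":0.4}
    - {"angular":[0,0,0],"slide":[0,0,-0.1],"jaw":0.4}
    - {"angular":[0,0,0],"slide":[-0.013,-0.1,0],"jaw":0.4}
    - {"angular":[0,0,0],"slide":[-0.013,-0.1,0],"jaw":0.4}
    - {"angular":[0,0,0],"slide":[-0.013,-0.1,0],"jaw":0.4}
    - {"angular":[0,0,0],"slide":[-0.013,-0.1,0],"jaw":0.4}
    - {"angular":[0,0,0],"slide":[-0.013,-0.09,0],"jaw":0.4}
    - {"angular":[0,0,0],"slide":[0,0,0],"jaw":0.4}
    - {"angular":[0,0,0],"slide":[0,0,0],"jaw":0.4}

```text
time_s: 43.88
tool_pos: [0.3867, -0.2906, 0.12]
tool_rot: [180.0, 0.1, 90.0]
force: [-0.3, 0.0, 0.4]
grip_width: 0.0561
grasp_force: 25.0
```

Run:
```python
from h import *
o=env.get_obs(); p=o["tool_pos"];print(p,o["tool_rot"],o["grip_width"])
c=env.camera_info("wrist"); b=p[2]+.02
print([w2p("wrist",[p[0],p[1]+d,b+.009]).round(1) for d in(0,.0025,.005)])
a=env.read_camera("wrist").astype(int); cv2.imwrite("pics/x.png",a[:,:,::-1])
m=((a[:,:,0]-a[:,:,2]>35)&(a[:,:,0]-a[:,:,1]>30)).astype(np.uint8)
r=(m>0)&(a[:,:,1]<60)&(a[:,:,0]>110)
n,l,s,ce=cv2.connectedComponentsWithStats(m)
for i in range(1,n):
    if s[i][4]>300: print(s[i],ce[i],np.median(a[l==i],0))
# wheel left/right edges per row
for v in range(230,310,6):
    x=np.where(m[v,230:420])[0]+230
    if len(x): print(v,x[0],x[-1],a[v,(x[0]+5)],end=" | ")
```

```text
[ 0.38671045 -0.29059034  0.12003072] [1.79984481e+02 5.92378468e-02 8.99721587e+01] 0.05606987704977519
[array([322.5, 296.6]), array([322.4, 292.3]), array([322.4, 288. ])]
[    0     0   240   321 66614] [111.53293602 152.68889423] [187. 139.  72.]
[  265   187   113   135 11094] [316.49756625 259.53154858] [163.  86.  42.]
230 230 353 [155 154 142] | 236 230 352 [155 154 143] | 242 230 351 [155 154 141] | 248 230 355 [158 154 140] | 254 230 361 [165 152 131] | 260 230 366 [178 150 111] | 266 230 369 [191 149  94] | 272 230 372 [196 148  81] | 278 230 374 [197 147  78] | 284 230 377 [196 146  76] | 290 230 377 [196 147  78] | 296 230 377 [196 145  75] | 302 230 376 [193 144  75] | 308 230 375 [42 32 22] | [ WARN:0@1.046] global loadsave.cpp:1063 imwrite_ Unsupported depth image for selected encoder is fallbacked to CV_8U.
```

Wheel silhouette is widest at v≈291, so its in-hand offset is about 2.5 mm as expected. Align x and lower.

>>> step_arm:
  rows:
    - {"angular":[0,0,0],"slide":[0,-0.024,0],"jaw":0.4}
    - {"angular":[0,0,0],"slide":[0,0,0.04],"jaw":0.4}
    - {"angular":[0,0,0],"slide":[0,0,0.04],"jaw":0.4}
    - {"angular":[0,0,0],"slide":[0,0,0.02],"jaw":0.4}
    - {"angular":[0,0,0],"slide":[0,0,0.01],"jaw":0.4}
    - {"angular":[0,0,0],"slide":[0,0,0],"jaw":0.4}
    - {"angular":[0,0,0],"slide":[0,0,0],"jaw":0.4}

```text
time_s: 44.8
tool_pos: [0.3751, -0.2905, 0.0654]
tool_rot: [180.0, 0.0, 90.0]
force: [-0.7, 0.4, -0.8]
grip_width: 0.0565
grasp_force: 25.0
```

>>> step_arm:
  rows:
    - {"angular":[0,0,0],"slide":[0,-0.001,0.015],"jaw":0.4}
    - {"angular":[0,0,0],"slide":[0,0,0.015],"jaw":0.4}
    - {"angular":[0,0,0],"slide":[0,0,0.015],"jaw":0.4}
    - {"angular":[0,0,0],"slide":[0,0,0.015],"jaw":0.4}
    - {"angular":[0,0,0],"slide":[0,0,0],"jaw":0.4}
    - {"angular":[0,0,0],"slide":[0,0,0],"jaw":0.4}

```text
time_s: 45.55
tool_pos: [0.3743, -0.2903, 0.0349]
tool_rot: [180.0, 0.0, 90.0]
force: [-0.0, 0.7, -1.0]
grip_width: 0.0561
grasp_force: 25.0
```

>>> step_arm:
  rows:
    - {"angular":[0,0,0],"slide":[0,0,0.01],"jaw":0.4}
    - {"angular":[0,0,0],"slide":[0,0,0.01],"jaw":0.4}
    - {"angular":[0,0,0],"slide":[0,0,0],"jaw":0.4}
    - {"angular":[0,0,0],"slide":[0,0,0],"jaw":0.4}

```text
time_s: 46.05
tool_pos: [0.3741, -0.2903, 0.0248]
tool_rot: [180.0, -0.0, 90.0]
force: [-0.7, 0.8, -1.5]
grip_width: 0.0562
grasp_force: 25.0
```

>>> step_arm:
  rows:
    - {"angular":[0,0,0],"slide":[0,0,0.007],"jaw":0.4}
    - {"angular":[0,0,0],"slide":[0,0,0],"jaw":0.4}
    - {"angular":[0,0,0],"slide":[0,0,0],"jaw":0.4}

```text
time_s: 46.42
tool_pos: [0.3741, -0.2903, 0.0213]
tool_rot: [-180.0, 0.0, 90.0]
force: [0.9, 0.2, -1.4]
grip_width: 0.0562
grasp_force: 25.0
```

>>> step_arm:
  rows:
    - {"angular":[0,0,0],"slide":[0,0,0.003],"jaw":0.4}
    - {"angular":[0,0,0],"slide":[0,0,0],"jaw":0.4}

```text
time_s: 46.68
tool_pos: [0.3742, -0.2904, 0.0199]
tool_rot: [180.0, 0.0, 90.0]
force: [-0.1, -0.7, 1.0]
grip_width: 0.0559
grasp_force: 25.0
```

>>> step_arm:
  rows:
    - {"angular":[0,0,0],"slide":[0,0,0.0015],"jaw":0.4}
    - {"angular":[0,0,0],"slide":[0,0,0],"jaw":0.4}

```text
time_s: 46.92
tool_pos: [0.3742, -0.2905, 0.0198]
tool_rot: [-180.0, 0.0, 90.0]
force: [-2.4, 1.0, 8.3]
grip_width: 0.0559
grasp_force: 25.0
```

Seated at the expected height. I'll release, retreat, and check all positions numerically from the top camera.

>>> step_arm:
  rows:
    - {"angular":[0,0,0],"slide":[0,0,0],"jaw":1}
    - {"angular":[0,0,0],"slide":[0,0,0],"jaw":1}
    - {"angular":[0,0,0],"slide":[0,0,0],"jaw":1}
    - {"angular":[0,0,0],"slide":[0,0,0],"jaw":1}
    - {"angular":[0,0,0],"slide":[0,0,-0.06],"jaw":1}
    - {"angular":[0,0,0],"slide":[0,0,-0.1],"jaw":1}
    - {"angular":[0,0,0],"slide":[0,0,-0.1],"jaw":1}
    - {"angular":[0,0,0],"slide":[-0.1,0,0],"jaw":1}
    - {"angular":[0,0,0],"slide":[-0.1,0,0],"jaw":1}
    - {"angular":[0,0,0],"slide":[-0.1,0,0],"jaw":1}

```text
time_s: 48.18
tool_pos: [0.3736, -0.4427, 0.1496]
tool_rot: [-180.0, 0.1, 90.0]
force: [-0.0, 0.3, 0.6]
grip_width: 0.0868
grasp_force: 0.0
```

>>> step_arm:
  rows:
    - {"angular":[0,0,0],"slide":[-0.1,0,0],"jaw":1}
    - {"angular":[0,0,0],"slide":[-0.1,0,0],"jaw":1}
    - {"angular":[0,0,0],"slide":[0,0,0],"jaw":1}
    - {"angular":[0,0,0],"slide":[0,0,0],"jaw":1}

```text
time_s: 48.68
tool_pos: [0.3747, -0.5392, 0.1486]
tool_rot: [180.0, -0.1, 90.1]
force: [0.1, 0.5, -0.4]
grip_width: 0.0869
grasp_force: 0.0
```

Run:
```python
from h import *
o=env.get_obs();print(o["tool_pos"],o["grip_width"],o["force"])
im=np.mean([env.read_camera("top").astype(float) for _ in range(6)],0)
old=cv2.imread("pics/topavg.png")[:,:,::-1].astype(float)
d=np.abs(im-old).max(2)
for k,(u,v) in dict(bolt=(172,305),bob=(257,188),cup=(353,175),purple=(150,218)).items(): print(k,d[v-14:v+14,u-14:u+14].mean().round(1))
w=(im[:,:,0]-im[:,:,2]>25)&(im[:,:,1]>70)
n,l,s,ce=cv2.connectedComponentsWithStats(w[290:340,410:470].astype(np.uint8))
for i in range(1,n):
    if s[i][4]>100: print(s[i],ce[i]+[410,290])
print("wheel exp",w2p("top",[.3745,-.2885,.049]),"cap exp",w2p("top",[.4587,.0895,.068]))
k=im.max(2)[240:310,230:300]<55
n,l,s,ce=cv2.connectedComponentsWithStats(k.astype(np.uint8))
for i in range(1,n):
    if s[i][4]>50: print(s[i],ce[i]+[230,240])
```

```text
[ 0.37465503 -0.53922827  0.14862065] 0.08689734514198441 [ 0.12207006  0.50794807 -0.44753286]
bolt 1.4
bob 1.3
cup 1.7
purple 1.3
wheel exp [442.71148274 315.13564841] cap exp [260.28635197 275.32340607]
[ 20  23  33  28 676] [266.37869822 275.80029586]
```

Run:
```python
from h import *
for n_,c,h in(("top",(442.7,315.1),25),("scene",None,30)):
    a=np.mean([env.read_camera(n_).astype(float) for _ in range(4)],0)
    e={z:w2p(n_,[.3745,-.2885,z]).round(1) for z in(.02,.049)}; print(n_,e)
    u,v=e[.049].astype(int); p=a[v-h:v+h,u-h:u+h]
    print(p[h-8:h+9:4,h-20:h+21:5].round().astype(int)[:,:,:].tolist()[2])
    m=((p[:,:,0]-p[:,:,2]>30)&(p[:,:,1]-p[:,:,2]>5)&(p[:,:,0]>80)).astype(np.uint8)
    k,l,s,ce=cv2.connectedComponentsWithStats(m)
    for i in range(1,k):
        if s[i][4]>60: print(s[i][:5]+[u-h,v-h,0,0,0],ce[i]+[u-h,v-h],np.median(p[l==i],0))
```

```text
top {0.02: array([439.5, 314.3]), 0.049: array([442.7, 315.1])}
[[91, 35, 33], [82, 34, 31], [99, 58, 42], [89, 56, 42], [66, 65, 60], [56, 48, 43], [99, 60, 44], [72, 45, 39], [63, 64, 62]]
[429 300  28  31 545] [442.35045872 315.30275229] [97.25 58.   42.75]
scene {0.02: array([308.1, 167.5]), 0.049: array([307.7, 158.5])}
[[131, 129, 124], [132, 131, 124], [124, 110, 102], [144, 80, 54], [109, 100, 90], [143, 80, 53], [141, 78, 54], [166, 130, 89], [172, 134, 91]]
[ 277  128   60   41 1568] [313.45471939 144.38711735] [164.   127.75  86.75]
```

The wheel sits at (442.4,315.3) against an expected (442.7,315.1), so it is flat and centred on the red post. The bystanders haven't moved. Handing in.

```bash
python3 -c "
from cell import env
print(env.sign_off())"
```

```text
the job is handed in; nothing more can be done
None
```

The job is handed in: the blue stand has the aluminium collar, cutter and cap, and the red stand the brass collar and wheel, each lowered until it seated at its expected height; the gripper is open and clear, and the bolt, weight and pen cup did not move.

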